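# Print the label for the waiting sample tube

### The arm

A 6-joint arm with a two-finger parallel gripper is mounted at the origin on the work surface. World frame = base frame: x ahead of the robot, y to its left, z up, the work surface at z = 0. Lengths are in m, angles in rad, forces in N, time in s.
With the tool pointing down it reaches from about 0.375 to 0.9 m from the base axis. Payload 3.1 kg.
Tool frame: the origin (TCP) lies at the very end of the fingers, on their centre line; the grasp point (between the pads) lies 19 mm behind it; z points along the fingers, y is the line along which they close (so a half turn about z gives the same grasp; the last joint's range is limited). The gripper opens to 85 mm and grips with 20 to 120 N. Pads are 22 mm wide; open, the fingers measure 114 mm over their backs; the gripper's body (76 mm by 85 mm) begins 54 mm behind the grasp point. The pads swing forward as they close: fully open they stand 13 mm farther back than shut.
Start: joints at [-1.478, 0.527, 1.433, -0, 1.181, -0.178], TCP at [0.167, -0.602, 0.231] pointing down, gripper open.
Joint ranges: [-3.08, 3.08], [-0.75, 2.2], [0.22, 2.44], [-1.43, 4.57], [0, 2.65], [-2.85, 2.85]. Speed limits (rad/s): [2.79, 2.79, 3.14, 3.14, 3.14, 3.14].

### API

Orientations are given as a rotation vector (axis times angle).
In Python, from rig import robot gives the robot as it stands.
- The arm moves only by the tool send_rows, never from a script. Its argument "targets" is a list of rows, each an object with "linear": the shift along the tool's x, y, z in units of 300 mm (1.0 is 300 mm), a list of three; "yaw": the turn about the tool's z in units of 180 degrees (1.0 is 180 degrees); "claw": the opening, from 0 (shut) to 1 (fully open). In form: [{"linear": [tx, ty, tz], "yaw": yaw, "claw": claw}, ...]. A call has 1 to 12 rows; each row is the pose to reach, as a shift and turn from the pose commanded when the call began, along the tool's axes at that moment, turning the shorter way round; what a row does not reach only later rows make up. A row lasts 1/8 s, in which the tool goes at most 62.5 mm and 10.7 degrees, less where a joint would pass 70% of its speed; a pose out of reach is approached as far as the arm can. A call with a number of a shift or a turn outside -1 to 1 is refused whole. A call with a gripper value outside its range is refused whole. The fingers move at their own pace and stop on an object; the grip force is fixed at half the most. Time passes only in rows, so rows that repeat a pose let the fingers close. It gives the time, the measured TCP pose, the force, the opening and the grip force at its end, in the units of the state.
- robot.get_obs(): the state, without advancing time (a new reading comes with each control period).
- robot.capture(name): name is "scene" or "top" or "wrist"; returns (picture, depth): 480x640x3 uint8, blue, green, red; 480x640 float32, m along the optical axis (not along the pixel's ray), 0 where there is no reading.
- robot.calibration(name): a dict with "fov_y" (degrees; the focal length in pixels is half the picture's height over the tangent of half this angle, whatever the lens; pixels are square), "cx", "cy" (the principal point, pixels), "k1" (the pictures are not rectified: a ray, as slopes to the right and down, at radius r is drawn at 1 + k1 r^2 times it, then the intrinsics apply), "rvec" (rotation vector, rad) and "tvec" (3), from world to camera coordinates, as OpenCV has them. Camera axes: x right, y down, z forward; pixel columns grow to the right and rows downward; lengths in m; the calibration is good to about 2 mm. A picture is of the moment at which its call begins: read the wrist's pose just before it. calibration takes no time and is no camera call; for the wrist camera it gives the pose at the moment of the call.
- robot.finish_job(): hands the job in; it is judged then, once.
The state is a dict: "t": time; "q": joint angles; "qvel": joint speeds; "joint_torque": joint torques, N m; "position": TCP position; "eef_rot": TCP orientation; "force": force on the tool from outside, world axes, zero at the start; "moment": the same for the moment, N m; "grip_width": finger opening in m; "gripper_force": force on a finger pad.
Only numpy, scipy, OpenCV 4.12 (cv2) and the standard library are available. Lean on these libraries where they do the work, as an engineer would, in place of code of your own. Each camera call takes 0.05 s, during which the arm holds its last target. There are 200 camera calls.

### The job

One capped sample tube waits by itself in the small white foam stand: on the label printer, press the key of the same colour as that tube's cap with the fingertips and let it come back up, then press the wide white key to print its label, and draw back clear. Press gently, each key at least half way down for a moment, and press no other key. Nothing is to be picked up: leave the tubes, the bottle and the pen where they are.

Things in the scene. Friction and masses are not known exactly. Their poses are not given: they have to be found in the camera images.
- printer: benchtop label printer, fixed: light grey box 200 x 230 x 70 mm with a black top panel and a white roll cover along its far edge (top of the cover at 84 mm). Origin under the panel, on the table; its x axis points away from the keys' front row towards the roll cover, y along the row of coloured keys. All keys sit on its top, 70 mm above the table.
- stand_hole (a point): centre of the hole mouth in the top of the small white foam stand (block 70 x 70 x 45 mm, fixed), in which exactly one tube is waiting. The top is 45 mm above the table.
- rack_mid (a point): middle of the top of the black tube rack (50 x 135 x 45 mm, fixed) with three holes 40 mm apart along its y axis, holding the three other tubes.
- bottle_mid (a point): loose closed bottle with a purple tint, 64 mm wide and 150 mm tall, standing; point at mid height on its axis. Leave it alone.
- pen: loose black and clear pen, 140 mm long, 12 mm thick, lying on the table along its x axis; origin at its middle on the table. Leave it alone.
- tube_red_cap (a point): centre of the top of the red cap of a sample tube, 16 mm wide, 78 mm tall, cap 20 mm wide; it stands loose in a hole of the stand or of the rack, cap top about 86 mm above the table, z up. Leave the tube where it is.
- tube_yellow_cap (a point): centre of the top of the yellow cap of a sample tube, 16 mm wide, 78 mm tall, cap 20 mm wide; it stands loose in a hole of the stand or of the rack, cap top about 86 mm above the table, z up. Leave the tube where it is.
- tube_purple_cap (a point): centre of the top of the purple cap of a sample tube, 16 mm wide, 78 mm tall, cap 20 mm wide; it stands loose in a hole of the stand or of the rack, cap top about 86 mm above the table, z up. Leave the tube where it is.
- tube_blue_cap (a point): centre of the top of the blue cap of a sample tube, 16 mm wide, 78 mm tall, cap 20 mm wide; it stands loose in a hole of the stand or of the rack, cap top about 86 mm above the table, z up. Leave the tube where it is.
- key_red_top (a point): centre of the top face of the red square key, 26 x 26 mm, top 84 mm above the table, same yaw as the printer. The four coloured keys stand in a row at 50 mm pitch, in any order.
- key_yellow_top (a point): centre of the top face of the yellow square key, 26 x 26 mm, top 84 mm above the table, same yaw as the printer. The four coloured keys stand in a row at 50 mm pitch, in any order.
- key_purple_top (a point): centre of the top face of the purple square key, 26 x 26 mm, top 84 mm above the table, same yaw as the printer. The four coloured keys stand in a row at 50 mm pitch, in any order.
- key_blue_top (a point): centre of the top face of the blue square key, 26 x 26 mm, top 84 mm above the table, same yaw as the printer. The four coloured keys stand in a row at 50 mm pitch, in any order.
- key_print_top (a point): centre of the top face of the wide white print key, 26 mm (printer x) by 70 mm (printer y), top 84 mm above the table; 69 mm nearer the printer's front than the coloured row.
- key_red (a joint): travel of the red key in m: 0 up, 0.007 fully down. Spring return: starts to move at 1.5 N, fully down at 5 N; it registers from about half its travel.
- key_yellow (a joint): travel of the yellow key in m: 0 up, 0.007 fully down. Spring return: starts to move at 1.5 N, fully down at 5 N; it registers from about half its travel.
- key_purple (a joint): travel of the purple key in m: 0 up, 0.007 fully down. Spring return: starts to move at 1.5 N, fully down at 5 N; it registers from about half its travel.
- key_blue (a joint): travel of the blue key in m: 0 up, 0.007 fully down. Spring return: starts to move at 1.5 N, fully down at 5 N; it registers from about half its travel.
- key_print (a joint): travel of the white print key in m: 0 up, 0.007 fully down. Spring return: starts to move at 1.5 N, fully down at 5 N; it registers from about half its travel.
Things that resemble listed ones, but are neither listed nor needed, are in the scene too. Several things look just like the part that bears stand_hole: the one meant starts farthest to the robot's right.

How it is judged:
By the outcome, as a careful person would: the job done as asked, in the order asked, and still so for the second after the job is handed in, with the robot touching nothing.
It also fails if it takes over 42 s, if anything falls off the work surface, if the arm or the gripper's body presses on something with over 40 N, if the wrist force passes 120 N, or if a joint passes its speed limit or range.

## Working session

There is one attempt and no reset: what is moved stays moved. The work goes in short steps, Python scripts to look and compute and a tool call to move; the robot and the scene stay as the last step left them, time stands still between calls to the robot, and variables do not carry over. Pictures are saved under pics/ and viewed, at most 10 in all, crops included, and the job is handed in when it is done.

Besides the shell and the picture viewer there is one more tool, called after "Request:" by a JSON object that holds its "api" and its "payload". send_rows: Moves the arm, as the interface text tells. Shifts and turns lie within -1 to 1; 1 stands for 300 mm of shift or 180 degrees of turn. Its arguments: {"type":"object","properties":{"targets":{"type":"array"}},"required":["targets"]}

```bash
mkdir -p pics
cat > h.py <<'E'
import numpy as np, cv2
from rig import robot
def px2w(cal,u,v,depth=None,z=None):
    f=240/np.tan(np.radians(cal["fov_y"])/2)
    K=np.array([[f,0,cal["cx"]],[0,f,cal["cy"]],[0,0,1]])
    R=cv2.Rodrigues(np.array(cal["rvec"],float))[0];t=np.array(cal["tvec"],float)
    p=cv2.undistortPoints(np.array([[[u,v]]],float),K,np.array([cal["k1"],0,0,0,0.]))[0,0]
    d=np.array([p[0],p[1],1.]);c=-R.T@t;w=R.T@d
    s=depth if z is None else (z-c[2])/w[2]
    return c+s*w
E
python3 - <<'E'
from h import *
o=robot.get_obs();print(o["t"],o["position"],o["eef_rot"],o["force"])
for n in("scene","top"):
    i,d=robot.capture(n);cv2.imwrite(f"pics/{n}1.png",i);np.save(n+"d.npy",d)
    c=robot.calibration(n);print(n,c)
E
```

```text
0.0 [ 0.16715983 -0.60147932  0.23032159] [-3.11065125e+00 -4.23752641e-01 -2.00980284e-04] [-1.07027004  0.30893566 -0.00841449]
scene {'fov_y': 45.02583108510007, 'cx': 316.12974822697817, 'cy': 240.62233816777223, 'k1': -0.12394806240140888, 'rvec': array([ 1.58965595,  1.71703657, -0.88773644]), 'tvec': array([ 0.03679109, -0.25510804,  1.59162128])}
top {'fov_y': 51.61164215274446, 'cx': 324.0674270900873, 'cy': 234.02937436159422, 'k1': 0.014641631058348658, 'rvec': array([ 2.16042763, -2.19632557,  0.01487994]), 'tvec': array([0.02485815, 0.55134075, 0.95574394])}
```

View pics/scene1.png

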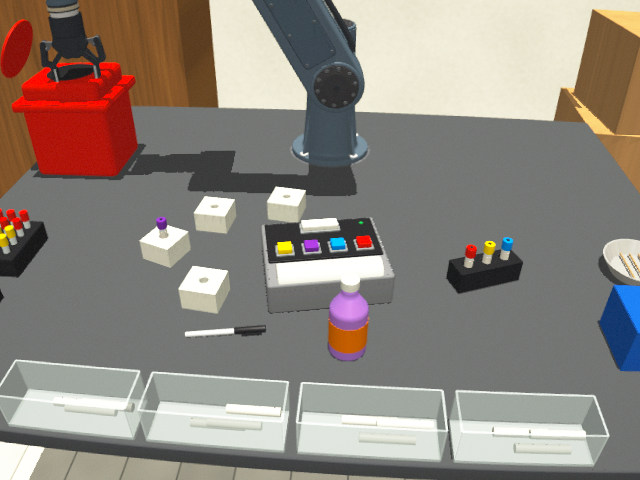

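View pics/top1.png

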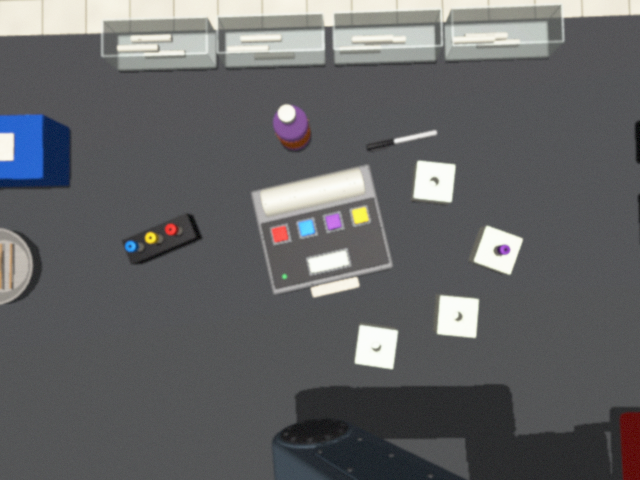

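The stand farthest right holds the purple-capped tube (503,250 in the top view). The rack holds red, yellow and blue, which fits. In the top view the purple key is at (333,221) and the print key at (328,262).

Run:
```python
from h import *
from scipy.spatial.transform import Rotation as Ro
c=robot.calibration("top");d=np.load("topd.npy")
P={}
for n,u,v in(("red",280.5,233.5),("blue",306.5,227.5),("purple",333,221.5),("yellow",360,215.5),("print",328.5,262),("cap",503,250),("bottle",287,113)):
    P[n]=px2w(c,u,v,z=.15 if n=="bottle" else .084); print(n,P[n].round(4),px2w(c,u,v,depth=d[int(v),int(u)]).round(4))
cs=robot.calibration("scene")
for n,u,v in(("purple",311,244),("print",320,225)): print("scene",n,px2w(cs,u,v,z=.084).round(4))
r=P["red"]-P["yellow"];print(np.linalg.norm(r)/3,np.degrees(np.arctan2(r[1],r[0])))
o=robot.get_obs();R=Ro.from_rotvec(o["eef_rot"]).as_matrix();print(R.round(3))
for n in("purple","print"):print(n,(R.T@(P[n]-o["position"])/.3).round(3))
```

```text
red [0.5505 0.0925 0.084 ] [0.5506 0.0926 0.0832]
blue [0.5606 0.045  0.084 ] [0.5605 0.0449 0.0851]
purple [ 0.5706 -0.0033  0.084 ] [ 0.5707 -0.0033  0.0837]
yellow [ 0.5806 -0.0524  0.084 ] [ 0.5804 -0.0523  0.0868]
print [0.4974 0.006  0.084 ] [0.4974 0.006  0.0853]
cap [ 0.5141 -0.3055  0.084 ] [ 0.5141 -0.3046  0.0869]
bottle [0.7523 0.0709 0.15  ] [0.7524 0.0709 0.1497]
scene purple [ 0.5752 -0.0032  0.084 ]
scene print [0.5103 0.009  0.084 ]
0.049333412161295186 101.74450807377116
[[ 0.964  0.267 -0.   ]
 [ 0.267 -0.964  0.002]
 [ 0.    -0.002 -1.   ]]
purple [ 1.829 -1.561  0.492]
print [ 1.602 -1.656  0.492]
```

Request:
{"api": "send_rows", "payload": {"targets": [{"linear": [0.91,-0.78,0.1],"yaw": 0,"claw": 0},{"linear": [0.91,-0.78,0.1],"yaw": 0,"claw": 0},{"linear": [0.91,-0.78,0.1],"yaw": 0,"claw": 0},{"linear": [0.91,-0.78,0.1],"yaw": 0,"claw": 0},{"linear": [0.91,-0.78,0.1],"yaw": 0,"claw": 0},{"linear": [0.91,-0.78,0.1],"yaw": 0,"claw": 0},{"linear": [0.91,-0.78,0.1],"yaw": 0,"claw": 0}]}}

```text
t: 0.98
position: [0.3683, -0.3, 0.2007]
eef_rot: [-3.109, -0.432, 0.002]
force: [0.3, 0.4, 0.9]
grip_width: -0.0003
gripper_force: 0.0
```

Request:
{"api": "send_rows", "payload": {"targets": [{"linear": [0.91,-0.78,0.1],"yaw": 0,"claw": 0},{"linear": [0.91,-0.78,0.1],"yaw": 0,"claw": 0},{"linear": [0.91,-0.78,0.1],"yaw": 0,"claw": 0},{"linear": [0.91,-0.78,0.1],"yaw": 0,"claw": 0},{"linear": [0.91,-0.78,0.1],"yaw": 0,"claw": 0},{"linear": [0.91,-0.78,0.1],"yaw": 0,"claw": 0},{"linear": [0.91,-0.78,0.1],"yaw": 0,"claw": 0}]}}

```text
t: 1.85
position: [0.5699, -0.0037, 0.1708]
eef_rot: [3.112, 0.43, 0.002]
force: [0.3, -0.3, -0.7]
grip_width: -0.0001
gripper_force: 0.0
```

```bash
cat > s.py <<'E'
from h import *
import sys
from scipy.spatial.transform import Rotation as Ro
o=robot.get_obs();R=Ro.from_rotvec(o["eef_rot"]).as_matrix()
print(o["t"],o["position"].round(4),R.round(3).tolist(),o["force"].round(2),o["grip_width"])
for n,p in(("purple",[.571,-.0035,.084]),("print",[.498,.0065,.084])):print(n,(R.T@(np.array(p)-o["position"])/.3).round(3))
c=robot.calibration("wrist");i,d=robot.capture("wrist");cv2.imwrite(f"pics/w{sys.argv[1]}.png",i)
import pickle;pickle.dump((c,d),open("w.pkl","wb"))
E
python3 s.py 1
```

```text
1.85 [ 0.5699 -0.0037  0.1708] [[0.963, 0.271, 0.001], [0.271, -0.963, -0.0], [0.001, 0.0, -1.0]] [ 0.26 -0.26 -0.74] -7.377027381030439e-05
purple [0.003 0.    0.289]
print [-0.222 -0.098  0.289]
```

View pics/w1.png

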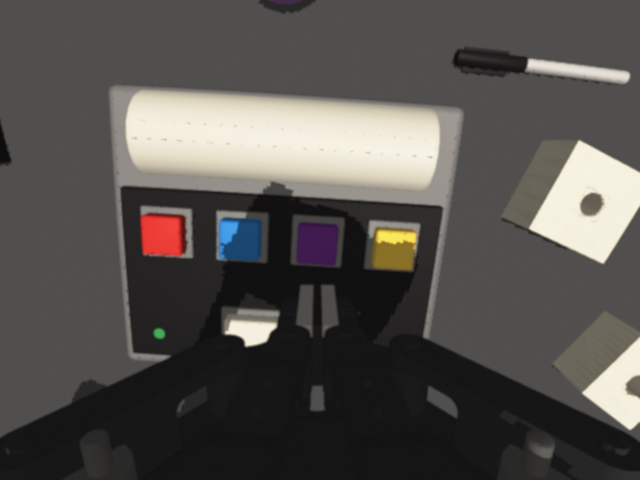

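The wrist view shows the purple key top at about (317,243), with yellow to its right and blue to its left. The shut fingertips are at (318,290).

Run:
```python
from h import *
import pickle
c,d=pickle.load(open("w.pkl","rb"))
for u,v in((317,243),(163,235),(240,240),(394,249)): print(px2w(c,u,v,z=.084).round(4),px2w(c,u,v,depth=d[v,u]).round(4))
```

```text
[ 0.5732 -0.0022  0.084 ] [ 0.5728 -0.0023  0.0827]
[0.5517 0.0932 0.084 ] [0.551  0.0938 0.0822]
[0.5618 0.0452 0.084 ] [0.5618 0.0452 0.0841]
[ 0.5827 -0.0505  0.084 ] [ 0.5823 -0.0509  0.0826]
```

Request:
{"api": "send_rows", "payload": {"targets": [{"linear": [0.007,0,0.15],"yaw": 0,"claw": 0},{"linear": [0.007,0,0.25],"yaw": 0,"claw": 0},{"linear": [0.007,0,0.275],"yaw": 0,"claw": 0},{"linear": [0.007,0,0.285],"yaw": 0,"claw": 0},{"linear": [0.007,0,0.293],"yaw": 0,"claw": 0},{"linear": [0.007,0,0.3],"yaw": 0,"claw": 0},{"linear": [0.007,0,0.306],"yaw": 0,"claw": 0},{"linear": [0.007,0,0.306],"yaw": 0,"claw": 0},{"linear": [0.007,0,0.306],"yaw": 0,"claw": 0}]}}

```text
t: 3.02
position: [0.571, -0.0049, 0.08]
eef_rot: [3.112, 0.424, 0.003]
force: [1.5, -1.8, 3.6]
grip_width: -0.0001
gripper_force: 1.7
```

Request:
{"api": "send_rows", "payload": {"targets": [{"linear": [0,0,0.004],"yaw": 0,"claw": 0},{"linear": [0,0,0.008],"yaw": 0,"claw": 0},{"linear": [0,0,0.008],"yaw": 0,"claw": 0},{"linear": [0,0,0.008],"yaw": 0,"claw": 0}]}}

```text
t: 3.52
position: [0.571, -0.0049, 0.0774]
eef_rot: [3.112, 0.424, 0.003]
force: [1.9, -2.9, 3.3]
grip_width: -0.0001
gripper_force: 2.3
```

```bash
python3 s.py 2; python3 -c "
from h import *
i=cv2.imread('pics/w2.png');cv2.imwrite('pics/w2c.png',cv2.resize(i[150:400,160:480],None,fx=2,fy=2))"
```

```text
3.525 [ 0.571  -0.0049  0.0774] [[0.964, 0.267, 0.002], [0.267, -0.964, -0.0], [0.002, 0.001, -1.0]] [ 1.9  -2.91  3.25] -0.00014817227177616672
purple [ 0.001 -0.004 -0.022]
print [-0.224 -0.102 -0.023]
```

View pics/w2c.png

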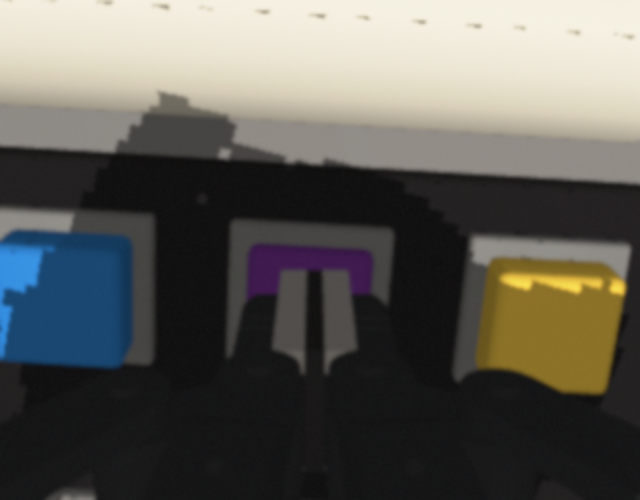

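The crop shows the fingertips centred on the purple key at (310,270), which is pushed down. Its neighbours are untouched. Next I lift and go to the print key.

Request:
{"api": "send_rows", "payload": {"targets": [{"linear": [0,0,-0.05],"yaw": 0,"claw": 0},{"linear": [0,0,-0.14],"yaw": 0,"claw": 0},{"linear": [0,0,-0.14],"yaw": 0,"claw": 0},{"linear": [-0.225,-0.1,-0.14],"yaw": 0,"claw": 0},{"linear": [-0.225,-0.1,-0.14],"yaw": 0,"claw": 0},{"linear": [-0.225,-0.1,-0.05],"yaw": 0,"claw": 0},{"linear": [-0.225,-0.1,-0.03],"yaw": 0,"claw": 0},{"linear": [-0.225,-0.1,-0.02],"yaw": 0,"claw": 0},{"linear": [-0.225,-0.1,-0.01],"yaw": 0,"claw": 0},{"linear": [-0.225,-0.1,0],"yaw": 0,"claw": 0},{"linear": [-0.225,-0.1,0],"yaw": 0,"claw": 0},{"linear": [-0.225,-0.1,0],"yaw": 0,"claw": 0}]}}

```text
t: 5.08
position: [0.4968, 0.0064, 0.0774]
eef_rot: [-3.113, -0.424, 0.001]
force: [-2.1, 0.6, 5.3]
grip_width: 0.0001
gripper_force: 2.3
```

```bash
python3 s.py 3; python3 -c "
from h import *
i=cv2.imread('pics/w3.png');cv2.imwrite('pics/w3c.png',cv2.resize(i[100:400,120:520],None,fx=2,fy=2))"
```

```text
5.075 [0.4968 0.0064 0.0774] [[0.964, 0.267, -0.0], [0.267, -0.964, 0.0], [-0.0, -0.0, -1.0]] [-2.06  0.64  5.29] 0.00011067727518476287
purple [ 0.23   0.098 -0.022]
print [ 0.004  0.001 -0.022]
```

View pics/w3c.png

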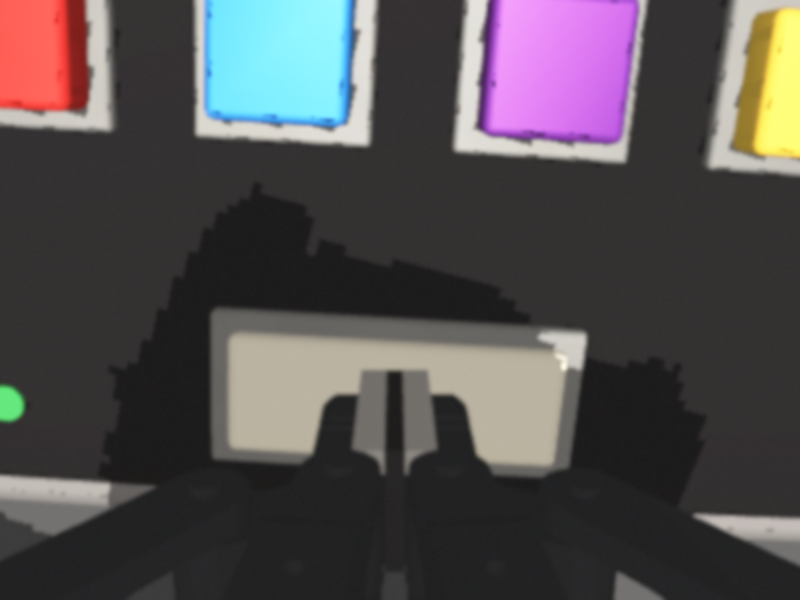

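The crop shows the print key pressed flush with the fingertips on its centre at (395,380). The purple key is back up. Now I draw back.

Request:
{"api": "send_rows", "payload": {"targets": [{"linear": [0,0,-0.05],"yaw": 0,"claw": 0},{"linear": [0,0,-0.2],"yaw": 0,"claw": 0},{"linear": [0,0,-0.4],"yaw": 0,"claw": 0},{"linear": [0,0,-0.5],"yaw": 0,"claw": 0},{"linear": [0,0,-0.5],"yaw": 0,"claw": 0},{"linear": [0,0,-0.5],"yaw": 0,"claw": 0}]}}

```text
t: 5.88
position: [0.4968, 0.0061, 0.2268]
eef_rot: [3.113, 0.424, -0.0]
force: [-0.4, 1.3, 0.6]
grip_width: -0.0001
gripper_force: 0.0
```

```bash
python3 s.py 4; python3 -c "
from rig import robot
print(robot.finish_job())"
```

```text
5.875 [0.4968 0.0061 0.2268] [[0.964, 0.267, -0.0], [0.267, -0.964, -0.0], [-0.0, 0.0, -1.0]] [-0.43  1.34  0.58] -5.756256442641459e-05
purple [0.23  0.097 0.476]
print [ 0.004 -0.     0.476]
the job is handed in; nothing more can be done
None
```

The waiting tube's cap was purple: I pressed the purple key, let it come back up, pressed the white print key, drew the arm back clear and handed the job in at about 5.9 s; no verdict was returned.

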